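# Seal and store the square containers

## Robot

A 6-joint arm with a two-finger parallel gripper is mounted at the origin on the work surface. World frame = base frame: x ahead of the robot, y to its left, z up, the work surface at z = 0. Lengths are in mm, angles in rad, forces in N, time in s.
With the tool pointing down it reaches from about 300 to 775 mm from the base axis. Payload 14.6 kg.
Tool frame: the origin (TCP) lies at the very end of the fingers, on their centre line; the grasp point (between the pads) lies 19 mm behind it; z points along the fingers, y is the line along which they close (so a half turn about z gives the same grasp; the last joint's range is limited). The gripper opens to 94 mm and grips with 3 to 60 N. Pads are 16 mm wide; open, the fingers measure 119 mm over their backs; the gripper's body (75 mm by 177 mm) begins 78 mm behind the grasp point.
Start: joints at [1.115, 0.3, 1.521, -0, 1.321, -0.067], TCP at [208.49, 508.941, 205.446] pointing down, gripper open.
Joint ranges: [-3.03, 3.03], [-0.79, 2.21], [0.23, 2.52], [-1.04, 4.18], [0, 3.07], [-2.55, 2.55]. Speed limits (rad/s): [2.22, 2.22, 2.57, 3.14, 3.14, 3.14].

## Interface

Orientations are given as [roll, pitch, yaw] about the fixed x, y, z axes, in that order (R = Rz(yaw) Ry(pitch) Rx(roll)).
In Python, from cell import manip, eyes, ticket gives the robot as it stands. The module is installed in compiled form; this text tells all that it offers.
- The arm moves only by the tool arm_command, never from a script. Its argument "plan" is a list of rows, each a list of 5 numbers: the opening, from -1 (shut) to 1 (fully open), then the shift along the tool's x, y, z in m, then the turn about the tool's z in rad. In form: [[jaw, dx, dy, dz, roll], ...]. A call has 1 to 20 rows; each row shifts and turns the commanded pose from where the row before left it, along the tool's axes as they then stand; what a row does not reach is not made up. A row lasts 1/8 s, in which the tool goes at most 62.5 mm and 10.7 degrees, less where a joint would pass 70% of its speed; a pose out of reach is approached as far as the arm can. A call is refused whole if a number of a shift passes 0.0625 or a number of a turn 0.188, either way. A call with a gripper value outside its range is refused whole. The fingers move at their own pace and stop on an object; "newtons" is the grip in N (left out, the last holds). Time passes only in rows, so rows that do not move let the fingers close. It gives the time, the measured TCP pose, the force, the opening and the grip force at its end, in the units of the state.
- manip.read_state(): the state, without advancing time (a new reading comes with each control period).
- eyes.camera(name): name is "scene" or "top" or "wrist"; returns a dict with "img" (384x512x3 uint8, blue, green, red), "z_map" (384x512 float32, mm along the optical axis (not along the pixel's ray), 0 where there is no reading), "fx", "fy", "cx", "cy" (pixels), "dist" ([k1, k2, p1, p2, k3] as OpenCV has them; the pictures are not rectified), "eye" and "orientation" of the camera in the world. Camera axes: x right, y down, z forward; pixel columns grow to the right and rows downward; lengths in mm; the calibration is good to about 2 mm. A picture is of the moment at which its call begins.
- ticket.sign_off(): hands the job in; it is judged then, once.
The state is a dict: "clock": time; "joints": joint angles; "qd": joint speeds; "effort": joint torques, N m; "eef_pos": TCP position; "eef_rot": TCP orientation; "wrist_force": force on the tool from outside, world axes, zero at the start; "moment": the same for the moment, N m; "finger_gap": finger opening in mm; "finger_force": force on a finger pad.
Only numpy, scipy, OpenCV 4.12 (cv2) and the standard library are available. Lean on these libraries where they do the work, as an engineer would, in place of code of your own. Each camera call takes 0.05 s, during which the arm holds its last target. There are 200 camera calls.

## Task

Vacuum-seal the square food containers and store them as a closed row at the shelf divider. First flip up the cam lever of the sliding stop and slide the stop well back; then, working from the shortest container to the tallest, press each one squarely down on the vacuum base until the pad is fully down, hold it there for two seconds, and stand it in the row just in front of the rail, the shortest against the end plate and each next one beside the last. Finally slide the stop up so that the row is snug and square with no gaps, flip the lever right down to clamp it, and leave the bowl and the dish alone.

Things in the scene. Friction and masses are not known exactly. Their poses are not given: they have to be found in the camera images.
- rack: shelf divider fixed on the shelf. Own y runs along the row from end plate to stop; own x points across, from the row to the rail (away from the robot). Origin on the shelf on the row's middle line. Aluminium rail 14 mm high at x +36 to +60, y -141 to +270 mm; inner face of the end plate (6 thick, 45 high, x -30 to +60) at y -135 mm. Containers stand on the shelf in front of the rail
- row_end (a point): point on the shelf at the inner face of the end plate, on the middle line of the row; axes as the rack's. A row of n containers fills y = 0 to n x 60 mm from here
- stop (a joint): sliding stop (upright aluminium plate 64 wide, 5 thick, 85 high, on a carriage riding the rail): clear gap in m between end plate and the stop's face, 0 to 0.300, growing away from the end plate. Lever up: slides with about 4 N; lever down: clamped (holds 20 N)
- stop_face (a point): foot of the stop's face that looks at the row, at shelf height, on the row's middle line; axes as the rack's
- stop_knob (a point): black round knob on the stop plate's top edge, 20 mm diameter, 85 to 110 mm above the shelf; this point is 100 mm up, on its axis. With the plate under it, fingertips must stay above 86 mm
- cam_lever (a joint): black cam lever on the stop's carriage, over the rail: 0 rad = down flat, pointing away from the row (+y of the rack), clamped; grows as it is lifted, up to 1.7 rad (upright, leaning 8 degrees towards the row), free. Clamps below about 0.8 rad. It stays where it is left; about 2 N at the tip moves it, 3 to 4 N over the last half of the way down
- lever_tip (a point): point near the lever's free end, on the bar's middle line; the bar is 13 mm wide (across the rail, along its hinge axis) and 9 thick (12 at the end), and extends 12 mm beyond this point. 62 mm along the bar from the pivot and 9 mm off its line. Down, it is 43 mm above the shelf
- lever_pivot (a point): the lever's hinge point, 34 mm above the shelf, on the rail's middle line; hinge axis along the rack's x. It travels with the stop, 36 mm behind the stop's face
- dock: vacuum base, a white 112 x 112 mm block 34 mm high, fixed, with a square black sprung pad in its top. Origin at the centre of its underside
- pad_top (a point): centre of the sprung pad's upper face (70 x 70 mm), 44 mm above the shelf when up; axes as the dock's
- pad (a joint): how far the pad is pressed down: 0 up, 0.007 m fully down. It starts to sink at 3.5 N and bottoms out at 10.5 N, the container's weight included; a container's weight alone does not sink it
- box1: square polypropylene container with blue latching lid, 60 x 60 mm, 48 mm high over the lid, straight sides, 0.1 to 0.28 kg, loose, may be absent. Origin at the centre of its underside, z up, its sides along its x and y
- box2: square polypropylene container with blue latching lid, 60 x 60 mm, 60 mm high over the lid, straight sides, 0.1 to 0.28 kg, loose, may be absent. Origin at the centre of its underside, z up, its sides along its x and y
- box3: square polypropylene container with blue latching lid, 60 x 60 mm, 72 mm high over the lid, straight sides, 0.1 to 0.28 kg, loose, may be absent. Origin at the centre of its underside, z up, its sides along its x and y
- box4: square polypropylene container with blue latching lid, 60 x 60 mm, 84 mm high over the lid, straight sides, 0.1 to 0.28 kg, loose, may be absent. Origin at the centre of its underside, z up, its sides along its x and y
- rice_bowl: stainless rice bowl, 116 mm across, 58 high, loose, to be left alone; origin under its centre
- dish: celadon dish, 120 mm across, 30 high, loose, to be left alone; origin under its centre
Mind the look-alikes: they are no part of the job. What is shaped like the box1 but red is not meant.

How it is judged (in metres and radians):
On the way, in this order (a step that is already met when the one before it is completed fails the run):
1. the cam lever is flipped up and the stop is slid back so that the row has room (at least 185 mm clear) (value of joint cam_lever above 1.2 rad and value of joint stop above 0.185 m), for 0.2 s.
2. the 48 mm container is on the vacuum base and its pad is fully down for 1.5 s (z of box1 in the frame of dock between 0.033 and 0.0385 m and horizontal distance between box1 and dock below 0.014 m and angle between box1's own z axis and vertical below 0.1 rad), for 1.5 s.
3. the 48 mm container stands released in the row (x of box1 in the frame of row_end between -0.012 and 0.008 m and y of box1 in the frame of row_end between 0.022 and 0.285 m and height (world z) of box1 between -0.003 and 0.005 m and angle between box1's own z axis and vertical below 0.06 rad and contact force between the fingers and box1 below 0.2 N), for 0.2 s.
4. the 60 mm container is on the vacuum base and its pad is fully down for 1.5 s (z of box2 in the frame of dock between 0.033 and 0.0385 m and horizontal distance between box2 and dock below 0.014 m and angle between box2's own z axis and vertical below 0.1 rad), for 1.5 s.
5. the 60 mm container stands released in the row (x of box2 in the frame of row_end between -0.012 and 0.008 m and y of box2 in the frame of row_end between 0.022 and 0.285 m and height (world z) of box2 between -0.003 and 0.005 m and angle between box2's own z axis and vertical below 0.06 rad and contact force between the fingers and box2 below 0.2 N), for 0.2 s.
6. the 72 mm container is on the vacuum base and its pad is fully down for 1.5 s (z of box3 in the frame of dock between 0.033 and 0.0385 m and horizontal distance between box3 and dock below 0.014 m and angle between box3's own z axis and vertical below 0.1 rad), for 1.5 s.
7. the 72 mm container stands released in the row (x of box3 in the frame of row_end between -0.012 and 0.008 m and y of box3 in the frame of row_end between 0.022 and 0.285 m and height (world z) of box3 between -0.003 and 0.005 m and angle between box3's own z axis and vertical below 0.06 rad and contact force between the fingers and box3 below 0.2 N), for 0.2 s.
8. the 84 mm container is on the vacuum base and its pad is fully down for 1.5 s (z of box4 in the frame of dock between 0.033 and 0.0385 m and horizontal distance between box4 and dock below 0.014 m and angle between box4's own z axis and vertical below 0.1 rad), for 1.5 s.
9. the 84 mm container stands released in the row (x of box4 in the frame of row_end between -0.012 and 0.008 m and y of box4 in the frame of row_end between 0.022 and 0.285 m and height (world z) of box4 between -0.003 and 0.005 m and angle between box4's own z axis and vertical below 0.06 rad and contact force between the fingers and box4 below 0.2 N), for 0.2 s.
At the end, for the whole second after the job is handed in: Containers upright in front of the rail (within 12 mm nearer or 8 mm farther than the row's middle line), square within 7 degrees, shortest at the end plate to tallest at the stop, gaps under 5 mm each, lever down (under 0.2 rad), all at rest (value of joint cam_lever below 0.2 rad and velocity of joint stop between -0.005 and 0.005 m/s and x of box1 in the frame of row_end between -0.012 and 0.008 m and y of box1 in the frame of row_end between 0.022 and 0.285 m and height (world z) of box1 between -0.003 and 0.005 m and angle between each of box1, box2, box3, box4's own z axis and vertical below 0.06 rad and (angle between the x axis of box1 and the x axis of rack, either way round below 0.12 rad or angle between the x axis of box1 and the y axis of rack, either way round below 0.12 rad) and y of box1 in the frame of row_end below 0.035 m and (y of box1 in the frame of stop_face above -0.035 m or horizontal distance between box1 and box2 below 0.0655 m or horizontal distance between box1 and box3 below 0.0655 m or horizontal distance between box1 and box4 below 0.0655 m) and linear speed of each of box1, box2, box3, box4 below 0.02 m/s and x of box2 in the frame of row_end between -0.012 and 0.008 m and y of box2 in the frame of row_end between 0.022 and 0.285 m and height (world z) of box2 between -0.003 and 0.005 m and (angle between the x axis of box2 and the x axis of rack, either way round below 0.12 rad or angle between the x axis of box2 and the y axis of rack, either way round below 0.12 rad) and (y of box2 in the frame of row_end below 0.035 m or horizontal distance between box2 and box1 below 0.0655 m) and (y of box2 in the frame of stop_face above -0.035 m or horizontal distance between box2 and box3 below 0.0655 m or horizontal distance between box2 and box4 below 0.0655 m) and x of box3 in the frame of row_end between -0.012 and 0.008 m and y of box3 in the frame of row_end between 0.022 and 0.285 m and height (world z) of box3 between -0.003 and 0.005 m and (angle between the x axis of box3 and the x axis of rack, either way round below 0.12 rad or angle between the x axis of box3 and the y axis of rack, either way round below 0.12 rad) and (y of box3 in the frame of row_end below 0.035 m or horizontal distance between box3 and box1 below 0.0655 m or horizontal distance between box3 and box2 below 0.0655 m) and (y of box3 in the frame of stop_face above -0.035 m or horizontal distance between box3 and box4 below 0.0655 m) and x of box4 in the frame of row_end between -0.012 and 0.008 m and y of box4 in the frame of row_end between 0.022 and 0.285 m and height (world z) of box4 between -0.003 and 0.005 m and (angle between the x axis of box4 and the x axis of rack, either way round below 0.12 rad or angle between the x axis of box4 and the y axis of rack, either way round below 0.12 rad) and (y of box4 in the frame of row_end below 0.035 m or horizontal distance between box4 and box1 below 0.0655 m or horizontal distance between box4 and box2 below 0.0655 m or horizontal distance between box4 and box3 below 0.0655 m) and y of box4 in the frame of stop_face above -0.035 m); the robot touches nothing.
It fails at once if the rice bowl is pushed more than 25 mm (distance of rice_bowl from where it was at the start of the episode above 0.025 m).
It fails at once if the celadon dish is pushed more than 25 mm (distance of dish from where it was at the start of the episode above 0.025 m).
Of box1, box2, box3, box4 only 3 to 4 are there at a start; the rules pass over those that are not, and their reading is None.
At some moment in a run one of box1, box2, box3, box4 may be knocked a few centimetres aside while the robot is not near it.
It also fails if it takes over 210 s, if anything falls off the work surface, if the arm or the gripper's body presses on something with over 40 N, if the wrist force passes 120 N, or if a joint passes its speed limit or range.

## Working session

There is one attempt and no reset: what is moved stays moved. The work goes in short steps, Python scripts to look and compute and a tool call to move; the robot and the scene stay as the last step left them, time stands still between calls to the robot, and variables do not carry over. Pictures are saved under pics/ and viewed, at most 14 in all, crops included, and the job is handed in when it is done.

Besides the shell and the picture viewer there is one more tool, called after "Call:" as name([rows], argument=value, ...), one row to a line, values as JSON. arm_command: Moves the arm, as the interface text tells. Its arguments: {"type":"object","properties":{"plan":{"type":"array"},"newtons":{"type":"number"}},"required":["plan"]}

```bash
mkdir -p pics; cat > h.py <<'E'
import numpy as np, cv2
from scipy.spatial.transform import Rotation as R
from cell import manip, eyes, ticket
def cam(n):
    c=eyes.camera(n); return c
def Rm(o):
    o=np.array(o,float)
    return o if o.shape==(3,3) else (R.from_euler('xyz',o).as_matrix() if o.size==3 else R.from_quat(o).as_matrix())
def cloud(c):
    K=np.array([[c['fx'],0,c['cx']],[0,c['fy'],c['cy']],[0,0,1]]); h,w=c['z_map'].shape
    u,v=np.meshgrid(np.arange(w),np.arange(h))
    p=cv2.undistortPointsIter(np.stack([u,v],-1).reshape(-1,1,2).astype(np.float64),K,np.array(c['dist'],float),None,None,(3,20,1e-6)).reshape(h,w,2)
    z=c['z_map'].astype(float)
    P=np.dstack([p[...,0]*z,p[...,1]*z,z])@Rm(c['orientation']).T+np.array(c['eye'])
    P[z<=0]=np.nan
    return P
def st():
    s=manip.read_state(); print({k:np.round(s[k],3).tolist() for k in ('clock','joints','eef_pos','eef_rot','wrist_force','finger_gap','finger_force')}); return s
E
python3 - <<'E'
from h import *
st()
for n in ('top','scene'):
    c=cam(n); print(n,c['eye'],c['orientation'],c['fx']); cv2.imwrite(f'pics/{n}0.png',c['img']); np.save(f'{n}0.npy',cloud(c))
E
```

```text
{'clock': 0.0, 'joints': [1.115, 0.3, 1.522, -0.0, 1.321, -0.067], 'eef_pos': [208.381, 508.72, 204.88], 'eef_rot': [-3.14, -0.0, 2.753], 'wrist_force': [0.092, -0.257, 0.157], 'finger_gap': 94.077, 'finger_force': 0.0}
top [349.06983026 -16.82711511 951.45132732] [-2.93216744e+00 -1.46001533e-03 -1.42455479e+00] 353.01802903240406
scene [1181.6148177  -111.34197514  724.28462388] [-2.35962519  0.01564498  1.40960961] 376.06958291681707
```

View pics/top0.png

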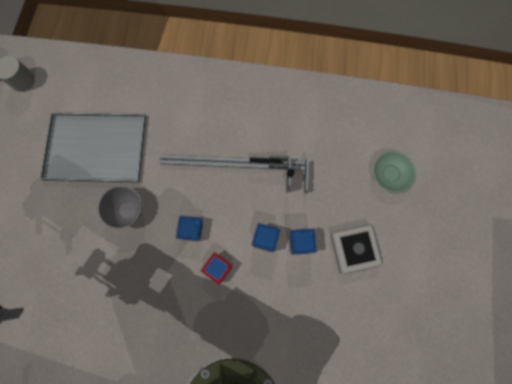

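View pics/scene0.png

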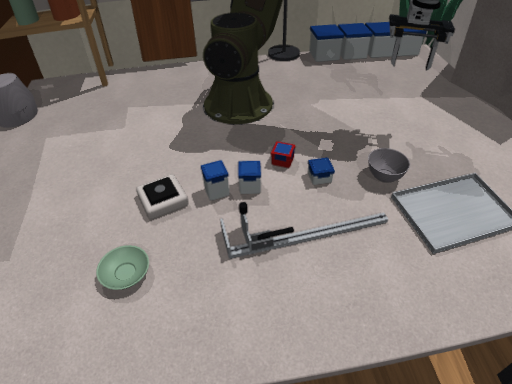

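The top view shows three blue boxes at (190,228), (266,237) and (303,241), and a red one at (217,267). The dock is at (358,249). The rail runs along row 163, with the end plate at (309,175), the stop at (291,178), and the lever pointing left.

```bash
cat >> h.py <<'E'
def boxes(c,P,show=True):
    hsv=cv2.cvtColor(c['img'],cv2.COLOR_BGR2HSV)
    m=cv2.inRange(hsv,(100,120,40),(125,255,255))
    n,l,s,ce=cv2.connectedComponentsWithStats(m)
    out=[]
    for i in range(1,n):
        if s[i,4]<80: continue
        Q=P[l==i]; Q=Q[np.isfinite(Q[:,2])]
        zt=np.percentile(Q[:,2],80); T=Q[np.abs(Q[:,2]-zt)<6]
        r=cv2.minAreaRect(T[:,:2].astype(np.float32))
        out.append((r,zt,ce[i]))
        if show: print('px',ce[i].round(),'z',zt.round(1),'rect',np.round(r[0],1),np.round(r[1],1),round(r[2],1),'mean',T.mean(0).round(1))
    return out
E
python3 - <<'E'
from h import *
c=cam('top');P=cloud(c);boxes(c,P)
print('scene');cs=cam('scene');boxes(cs,cloud(cs))
F=P.reshape(-1,3)
print('table z',P[300,420],P[60,300],P[200,260])
# rail: z 8..20
def sel(lo,hi,box):
    m=(F[:,2]>lo)&(F[:,2]<hi)&(F[:,0]>box[0])&(F[:,0]<box[1])&(F[:,1]>box[2])&(F[:,1]<box[3]); return F[m]
for uv in [(165,160),(200,161),(240,162),(260,160),(280,160),(291,178),(309,160),(309,188),(358,249)]:
    print(uv,P[uv[1],uv[0]].round(1))
A=P[172,291]; 
u,v=np.meshgrid(range(512),range(384)); reg=((u>155)&(u<320)&(v>145)&(v<200)).ravel()
G=F[reg]
for nm,lo,hi in(('rail',8,20),('endplate',36,56),('lever',28,56),('plate',75,92),('knob',98,125)):
    T=G[(G[:,2]>lo)&(G[:,2]<hi)]
    if len(T)>3: print(nm,len(T),T.min(0).round(),T.max(0).round(),np.round(cv2.minAreaRect(T[:,:2].astype(np.float32))[0],1),cv2.minAreaRect(T[:,:2].astype(np.float32))[1:])
T=G[(G[:,2]>8)&(G[:,2]<20)]; T=T[T[:,1]>-40+0] 
k=cv2.fitLine(T[:,:2].astype(np.float32),cv2.DIST_HUBER,0,.01,.01).ravel();print('railline',k)
reg=((u>325)&(u<390)&(v>215)&(v<280)).ravel();D=F[reg];D=D[(D[:,2]>28)&(D[:,2]<50)]
print('dock',len(D),cv2.minAreaRect(D[:,:2].astype(np.float32)),D.mean(0))
E
```

```text
px [189. 228.] z 49.1 rect [429.7 177.7] [55.2 57. ] 3.8 mean [429.6 177.5  47.8]
px [266. 237.] z 73.2 rect [434.  -21.1] [56.1 57. ] 82.4 mean [433.4 -21.3  71.8]
px [303. 241.] z 85.0 rect [ 435.8 -112.5] [54.4 58. ] 10.2 mean [ 435.7 -112.5   83.7]
px [216. 268.] z 49.0 rect [340.4  91.3] [37.8 38.2] 63.2 mean [340.5  91.2  47.8]
scene
px [351.  30.] z 118.9 rect [-323.6  540.3] [358.  121.2] 89.6 mean [-320.6  525.8  117.6]
px [283. 148.] z 49.2 rect [340.2  90.5] [40.8 44.4] 65.8 mean [340.3  90.5  48.3]
px [321. 167.] z 48.5 rect [432.3 177.2] [62.8 58.2] 0.6 mean [434.9 176.6  47.5]
px [214. 171.] z 84.6 rect [ 438.6 -113.4] [62.1 58.9] 13.2 mean [ 441.3 -114.    83.4]
px [249. 170.] z 72.6 rect [436.6 -20.6] [55.1 62.5] 82.6 mean [439.  -21.5  71.5]
table z [ 333.71018127 -449.79518993   -3.20135076] [1484.66258223  -74.09107738 -749.33286549] [ 5.38435167e+02  8.20272725e+00 -1.22294792e-01]
(165, 160) [609.3 286.1  14.5]
(200, 161) [620.3 188.6  15.1]
(240, 162) [633.1  78.1  16.5]
(260, 160) [636.9  22.8  48. ]
(280, 160) [648.3 -30.3  37. ]
(291, 178) [613.7 -68.4  -3. ]
[... 244 characters left out ...]
e 388 [ 571. -112.   37.] [662.  53.  55.] [613.7 -29.8] ((90.1786117553711, 162.19000244140625), 3.5874266624450684)
lever 418 [ 571. -112.   28.] [662.  53.  55.] [613.7 -29.8] ((90.1786117553711, 162.19000244140625), 3.5874266624450684)
plate 37 [571. -68.  76.] [632. -53.  92.] [601.5 -60.4] ((14.994397163391113, 60.5533447265625), 89.2782211303711)
knob 54 [589. -68.  99.] [606. -50. 112.] [597.2 -59.3] ((16.703908920288086, 17.657583236694336), 6.730506420135498)
railline [ 8.8481627e-02 -9.9607784e-01  6.2378998e+02  1.5340022e+02]
dock 1745 ((442.713134765625, -260.2864990234375), (111.4000473022461, 109.79634857177734), 20.787702560424805) [ 441.63417699 -258.49301848   37.26446502]
```

Call:
arm_command([
  [0,0,0,0,0.182],
  [0,0,0,0,0.182],
  [0,0,0,0,0.182],
  [0,0,0,0,0.182],
  [0,0,0,0,0.182],
  [0,0,0,0,0.182],
  [0,-0.036,0.0278,0,0],
  [0,-0.036,0.0278,0,0],
  [0,-0.036,0.0278,0,0],
  [0,-0.036,0.0278,0,0],
  [0,-0.036,0.0278,0,0],
  [0,-0.036,0.0278,0,0],
  [0,-0.036,0.0278,0,0],
  [0,-0.036,0.0278,0,0],
  [0,-0.036,0.0278,0,0],
  [0,-0.036,0.0278,0,0],
  [0,-0.036,0.0278,0,0],
  [0,-0.036,0.0278,0,0],
  [0,-0.036,0.0278,0,0],
  [0,-0.036,0.0278,0,0],
])

```text
clock: 2.7
eef_pos: [642.2, 40.7, 205.2]
eef_rot: [-3.141, -0.0, 1.661]
wrist_force: [0.3, 0.6, 0.5]
finger_gap: 47.2
finger_force: 0.0
```

```bash
cat >> h.py <<'E'
def look(name,view=True):
    c=cam('wrist');P=cloud(c);cv2.imwrite(f'pics/{name}.png',c['img']);np.save(name+'.npy',P);return c,P
def to(x,y,z,yaw):
    s=manip.read_state();p=np.array(s['eef_pos']);y0=s['eef_rot'][2]
    d=np.array([x,y,z])-p; t=-((yaw-y0+np.pi/2)%np.pi-np.pi/2)
    f=lambda a:np.round([d[0]*np.cos(a)+d[1]*np.sin(a), d[0]*np.sin(a)-d[1]*np.cos(a), -d[2]],1)
    print('turn',round(t,3),'shift before turn',f(y0),'after',f(y0-t))
E
python3 - <<'E'
from h import *
st();c,P=look('w1');print(c['eye'],c['orientation'])
E
```

```text
{'clock': 2.7, 'joints': [0.006, 0.513, 1.225, 0.0, 1.404, -0.084], 'eef_pos': [642.236, 40.737, 205.236], 'eef_rot': [-3.141, -0.0, 1.661], 'wrist_force': [0.297, 0.57, 0.48], 'finger_gap': 47.154, 'finger_force': 0.0}
[635.40896291 122.24572374 384.25552365] [ 2.86081685e+00 -3.97928052e-04  8.99884956e-02]
```

View pics/w1.png

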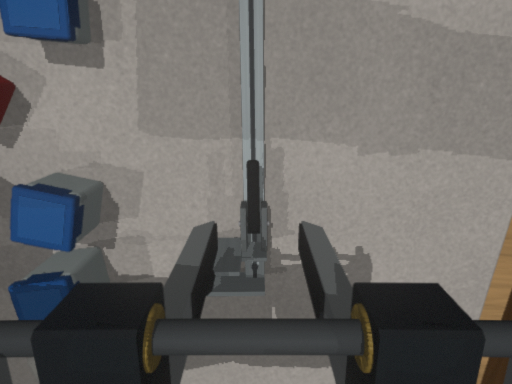

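The lever is at column 253, rows 162–232, with its tip end near row 162. The rail sits under it and lies between the fingers.

```bash
python3 - <<'E'
from h import *
P=np.load('w1.npy')
F=P.reshape(-1,3)
u,v=np.meshgrid(range(512),range(384)); 
G=P[(u>225)&(u<280)&(v<165)]; T=G[(G[:,2]>11)&(G[:,2]<18)]
print('railtop',len(T),np.median(T[:,2]))
k=cv2.fitLine(T[:,:2].astype(np.float32),cv2.DIST_HUBER,0,.01,.01).ravel();a=np.arctan2(-k[0]*np.sign(k[1]),k[1]*np.sign(k[1]));print(k,'yaw',a)
ex=np.array([np.cos(a),np.sin(a)]);ey=np.array([-np.sin(a),np.cos(a)])
r=T[:,:2]@ex;print('rail x extents',np.percentile(r,[1,50,99]))
L=P[(u>240)&(u<266)&(v>150)&(v<235)];L=L[(L[:,2]>34)&(L[:,2]<65)]
print('lever',len(L),np.percentile(L[:,:2]@ex,[2,50,98]),np.percentile(L[:,:2]@ey,[0,1,99,100]),L[:,2].max(),np.median(L[:,2]))
s=np.load('top0.npy');G=s[145:200,155:320].reshape(-1,3)
for nm,lo,hi in(('rail',11,18),('end',38,52),('plate',78,90),('knob',104,115)):
    T=G[(G[:,2]>lo)&(G[:,2]<hi)]; X=T[:,:2]@ex;Y=T[:,:2]@ey
    print(nm,len(T),np.percentile(X,[1,50,99]),np.percentile(Y,[1,50,99]))
    if nm=='end':
        e=Y<Y.min()+14; print('  end only',np.percentile(X[e],[1,99]),np.percentile(Y[e],[1,50,99]))
E
```

```text
railtop 3679 13.912679414708293
[ 1.0346029e-01 -9.9463356e-01  6.2856982e+02  1.3185242e+02] yaw 0.103645764
rail x extents [627.06641706 638.82668495 650.40012739]
lever 1211 [625.15214201 638.17992942 651.00879643] [-97.39573946 -96.87489287 -13.58554906 -13.00809251] 50.11998668271383 46.51326820461992
rail 926 [625.17517843 636.64891578 649.77040301] [-165.14711615   69.79819836  235.26618887]
end 357 [562.49447242 633.04806667 651.42901552] [-173.04824179  -86.28446802  -15.07517411]
  end only [560.29130102 647.6870661 ] [-173.2011329  -169.88184942 -167.13029236]
plate 32 [561.88689725 580.52163347 623.17335053] [-125.16983776 -120.29920079 -116.77031904]
knob 48 [581.0220204  588.62389506 596.83436794] [-129.50144247 -119.52695027 -111.99128597]
```

Call:
arm_command([
  [0,0,-0.0044,0,-0.014],
  [0,0,0,0.04,0],
  [0,0,0,0.04,0],
  [0,0,0,0.04,0],
  [0,0,0,0.03,0],
  [0,0,0,0.02,0],
  [0,0,0,0.009,0],
  [-0.5,0,0,0,0],
  [-1,0,0,0,0],
  [-1,0,0,0,0],
  [-1,0,0,0,0],
  [-1,0,0,0,0],
], newtons=6)

```text
clock: 4.25
eef_pos: [637.0, 41.5, 26.8]
eef_rot: [-3.142, 0.0, 1.675]
wrist_force: [-3.2, -0.8, 5.2]
finger_gap: 12.8
finger_force: 6.0
```

Call:
arm_command([
  [-1,-0.001,0,-0.006,0],
  [-1,-0.002,0,-0.006,0],
  [-1,-0.0024,0,-0.0058,0],
  [-1,-0.003,0,-0.0055,0],
  [-1,-0.0035,0,-0.0052,0],
  [-1,-0.004,0,-0.0048,0],
  [-1,-0.0045,0,-0.0044,0],
  [-1,-0.0049,0,-0.0039,0],
  [-1,-0.0052,0,-0.0034,0],
  [-1,-0.0056,0,-0.0029,0],
  [-1,-0.0058,0,-0.0023,0],
  [-1,-0.0061,0,-0.0017,0],
  [-1,-0.0062,0,-0.0011,0],
  [-1,-0.0062,0,-0.0005,0],
  [-1,-0.0062,0,0.0002,0],
  [-1,-0.0032,0,0.0003,0],
  [-1,0,0,0,0],
])

```text
clock: 6.38
eef_pos: [644.2, -28.7, 80.0]
eef_rot: [-3.141, 0.001, 1.675]
wrist_force: [-6.2, -0.8, 3.2]
finger_gap: 12.8
finger_force: 6.0
```

Call:
arm_command([
  [-0.3,0,0,0,0],
  [0,0,0,0,0],
  [0,0,0,-0.028,0],
  [0,0,0,-0.028,0],
  [0,-0.0127,-0.0241,0,0],
  [0,-0.0127,-0.0241,0,0],
  [0,0,0,0.02,0],
  [0,0,0,0.02,0],
  [0,0,0,0.005,0],
  [-0.3,0,0,0,0],
  [-1,0,0,0,0],
  [-1,0,0,0,0],
  [-1,0,0,0,0],
], newtons=30)

```text
clock: 8.0
eef_pos: [598.8, -58.2, 91.0]
eef_rot: [-3.141, 0.0, 1.675]
wrist_force: [-6.0, -0.5, 6.1]
finger_gap: 19.3
finger_force: 30.0
```

Call:
arm_command([
  [-1,0.01,0,0,0],
  [-1,0.015,0,0,0],
  [-1,0.015,0,0,0],
  [-1,0.015,0,0,0],
  [-1,0.015,0,0,0],
  [-1,0.01,0,0,0],
])

```text
clock: 8.75
eef_pos: [590.7, 21.4, 91.0]
eef_rot: [3.141, 0.001, 1.675]
wrist_force: [-2.5, -5.0, 4.8]
finger_gap: 19.2
finger_force: 30.0
```

Call:
arm_command([
  [-1,0.015,0,0,0],
  [-1,0.015,0,0,0],
  [-1,0.015,0,0,0],
  [-1,0.015,0,0,0],
  [-1,0.015,0,0,0],
  [-1,0.015,0,0,0],
  [-1,0.015,0,0,0],
  [-1,0.015,0,0,0],
  [-1,0.01,0,0,0],
  [-1,0,0,0,0],
  [-1,0,0,0,0],
])

```text
clock: 10.12
eef_pos: [577.5, 151.9, 91.0]
eef_rot: [3.14, -0.002, 1.675]
wrist_force: [0.1, 4.0, 5.1]
finger_gap: 19.2
finger_force: 30.0
```

Call:
arm_command([
  [-0.3,0,0,0,0],
  [0,0,0,0,0],
  [0.2,0,0,0,0],
  [1,0,0,-0.05,0],
  [1,0,0,-0.05,0],
  [1,0.0135,-0.036,0,0.01],
  [1,0.0135,-0.036,0,0.01],
  [1,0.0135,-0.036,0,0.01],
  [1,0.0,-0.036,0,0.01],
])

```text
clock: 11.25
eef_pos: [428.6, 178.7, 190.4]
eef_rot: [-3.142, -0.0, 1.635]
wrist_force: [-0.1, -0.2, 0.4]
finger_gap: 93.9
finger_force: 0.0
```

```bash
cat >> h.py <<'E'
def topview(a=0.101):
    c=cam('top');P=cloud(c);boxes(c,P);np.save('top.npy',P)
    ex=np.array([np.cos(a),np.sin(a)]);ey=np.array([-np.sin(a),np.cos(a)])
    G=P[100:200,155:330].reshape(-1,3)
    for nm,lo,hi in(('end',38,52),('plate',78,90),('knob',104,115)):
        T=G[(G[:,2]>lo)&(G[:,2]<hi)]; X=T[:,:2]@ex;Y=T[:,:2]@ey
        if len(T)>5:print(nm,len(T),np.percentile(X,[1,50,99]).round(1),np.percentile(Y,[1,50,99]).round(1))
    return c,P
E
python3 - <<'E'
from h import *
st();topview();to(430,177.5,120,1.637)
E
```

```text
{'clock': 11.25, 'joints': [0.316, 0.122, 1.773, 0.0, 1.247, 0.252], 'eef_pos': [428.643, 178.653, 190.37], 'eef_rot': [-3.142, -0.0, 1.635], 'wrist_force': [-0.075, -0.204, 0.419], 'finger_gap': 93.924, 'finger_force': 0.0}
px [189. 228.] z 49.2 rect [429.5 178.3] [55.4 58.5] 4.3 mean [429.8 177.4  47.8]
px [265. 237.] z 73.2 rect [434.2 -20.5] [55.2 57.3] 81.9 mean [433.9 -20.6  71.8]
px [303. 241.] z 85.0 rect [ 437.1 -112.7] [56.4 58.7] 8.7 mean [ 435.9 -112.7   83.7]
px [216. 268.] z 49.3 rect [340.8  91.4] [38.3 38.2] 63.5 mean [340.6  91.3  47.8]
end 212 [560.  626.  651.7] [-171.5   90.   145.6]
plate 51 [560.3 607.8 642.2] [ 83.5  92.7 127.6]
knob 68 [581.  592.  642.3] [ 83.4  96.  136.1]
turn -0.002 shift before turn [-1.   4.2 70.3] after [-1.   4.2 70.3]
```

Call:
arm_command([
  [1,-0.001,0.001,0.04,0],
  [1,0,0,0.04,0],
  [1,0,0,0.04,0],
  [1,0,0,0.03,0],
  [1,0,0,0.02,0],
  [1,0,0,0,0],
  [0.3,0,0,0,0],
  [-1,0,0,0,0],
  [-1,0,0,0,0],
  [-1,0,0,0,0],
  [-1,0,0,0,0],
], newtons=35)

```text
clock: 12.68
eef_pos: [431.0, 177.4, 20.8]
eef_rot: [3.142, -0.0, 1.635]
wrist_force: [-3.5, -0.4, 6.8]
finger_gap: 59.7
finger_force: 34.8
```

```bash
python3 - <<'E'
from h import *
st()
D=np.load('top0.npy')[215:280,325:390].reshape(-1,3)
for lo,hi in((30,38),(41,48)):
    T=D[(D[:,2]>lo)&(D[:,2]<hi)];print(len(T),cv2.minAreaRect(T[:,:2].astype(np.float32)))
E
```

```text
{'clock': 12.675, 'joints': [0.312, 0.372, 1.916, 0.0, 0.854, 0.248], 'eef_pos': [431.01, 177.357, 20.793], 'eef_rot': [3.142, -0.0, 1.635], 'wrist_force': [-3.547, -0.446, 6.788], 'finger_gap': 59.748, 'finger_force': 34.848}
920 ((443.06427001953125, -260.05084228515625), (110.59798431396484, 107.63546752929688), 20.34754180908203)
663 ((442.8760070800781, -259.85791015625), (70.14237976074219, 70.5501708984375), 19.72890281677246)
```

Call:
arm_command([
  [-1,0,0,-0.03,0],
  [-1,0,0,-0.04,0],
  [-1,0,0,-0.04,0],
  [-1,0,0,-0.04,0],
  [-1,-0.0364,-0.0013,0,0],
  [-1,-0.0364,-0.0013,0,0],
  [-1,-0.0364,-0.0013,0,0],
  [-1,-0.0364,-0.0013,0,0],
  [-1,-0.0364,-0.0013,0,0],
  [-1,-0.0364,-0.0013,0,0],
  [-1,-0.0364,-0.0013,0,0],
  [-1,-0.0364,-0.0013,0,0],
  [-1,-0.0364,-0.0013,0,0],
  [-1,-0.0364,-0.0013,0,0],
  [-1,-0.0364,-0.0013,0,0],
  [-1,-0.0369,-0.0017,0,0],
  [-1,0,0,0.05,0],
  [-1,0,0,0.03,0],
  [-1,0,0,0.015,0],
  [-1,0,0,0,0],
])

```text
clock: 15.18
eef_pos: [442.9, -260.0, 75.2]
eef_rot: [-3.141, -0.001, 1.635]
wrist_force: [0.1, 0.2, -2.0]
finger_gap: 60.1
finger_force: 34.8
```

Call:
arm_command([
  [-1,0,0,0.006,0],
  [-1,0,0,0.004,0],
  [-1,0,0,0.004,0],
  [-1,0,0,0.0035,0],
  [-1,0,0,0.0008,0],
  [-1,0,0,0,0],
])

```text
clock: 15.92
eef_pos: [443.3, -260.3, 57.9]
eef_rot: [3.141, 0.001, 1.635]
wrist_force: [-2.0, 0.9, 7.8]
finger_gap: 59.5
finger_force: 34.8
```

Call:
arm_command([
  [-1,0,0,0.001,0],
  [-1,0,0,0,0],
  [-1,0,0,0,0],
  [-1,0,0,0,0],
  [-1,0,0,0,0],
  [-1,0,0,0,0],
  [-1,0,0,0,0],
  [-1,0,0,0,0],
  [-1,0,0,0,0],
  [-1,0,0,0,0],
  [-1,0,0,0,0],
  [-1,0,0,0,0],
  [-1,0,0,0,0],
  [-1,0,0,0,0],
  [-1,0,0,0,0],
  [-1,0,0,0,0],
  [-1,0,0,0,0],
  [-1,0,0,0,0],
])

```text
clock: 18.18
eef_pos: [443.4, -260.4, 57.7]
eef_rot: [3.141, 0.001, 1.635]
wrist_force: [-5.7, 3.3, 19.0]
finger_gap: 59.7
finger_force: 34.8
```

```bash
python3 - <<'E'
from h import *
s=st()
a=.101;ex=np.array([np.cos(a),np.sin(a)]);ey=np.array([-np.sin(a),np.cos(a)])
# row end Y from end plate
P=np.load('top.npy');G=P[150:200,300:325].reshape(-1,3);T=G[(G[:,2]>38)&(G[:,2]<50)];X=T[:,:2]@ex;Y=T[:,:2]@ey
print('end',np.percentile(X,[0,2,98,100]).round(1),np.percentile(Y,[0,2,50,98,100]).round(1))
c=np.polyfit(X,Y,1);print('end plate slope',c)
E
```

```text
{'clock': 18.175, 'joints': [-0.602, 0.398, 1.766, -0.0, 0.976, -0.666], 'eef_pos': [443.4, -260.404, 57.712], 'eef_rot': [3.141, 0.001, 1.635], 'wrist_force': [-5.697, 3.268, 18.983], 'finger_gap': 59.677, 'finger_force': 34.848}
end [559.4 562.4 647.9 648.7] [-171.6 -171.5 -168.3 -165.5 -165.3]
end plate slope [ 2.24633188e-03 -1.69694597e+02]
```

Call:
arm_command([
  [-1,0,0,-0.02,0],
  [-1,0,0,-0.035,0],
  [-1,0,0,-0.035,-0.037],
  [-1,0.0287,0.0291,0,0],
  [-1,0.0287,0.0291,0,0],
  [-1,0.0287,0.0291,0,0],
  [-1,0.0287,0.0291,0,0],
  [-1,0.0287,0.0291,0,0],
  [-1,0.0287,0.0291,0,0],
  [-1,0,0,0,0],
  [-1,0,0,0.04,0],
  [-1,0,0,0.04,0],
  [-1,0,0,0.025,0],
  [-1,0,0,0,0],
])

```text
clock: 19.92
eef_pos: [598.0, -71.6, 39.5]
eef_rot: [-3.138, -0.001, 1.671]
wrist_force: [-0.5, 0.6, -1.5]
finger_gap: 59.7
finger_force: 34.8
```

```bash
python3 - <<'E'
from h import *
s=st();to(599.8,-71.4,21.3,1.672);topview()
E
```

```text
{'clock': 19.925, 'joints': [-0.18, 0.594, 1.51, -0.0, 1.041, -0.28], 'eef_pos': [597.993, -71.618, 39.479], 'eef_rot': [-3.138, -0.001, 1.671], 'wrist_force': [-0.466, 0.556, -1.537], 'finger_gap': 59.719, 'finger_force': 34.835}
turn -0.001 shift before turn [ 0.   1.8 18.2] after [ 0.   1.8 18.2]
end 128 [560.  630.7 651.7] [ 89.7 115.6 146.6]
plate 46 [560.2 607.9 642.4] [ 84.6  93.3 127. ]
knob 69 [580.2 591.7 642.3] [ 83.5  95.6 135.9]
```

Call:
arm_command([
  [-1,0,0.0018,0.006,0],
  [-1,0,0,0.006,0],
  [-1,0,0,0.005,0],
  [-1,0,0,0,0],
  [-1,0,0,0.001,0],
  [-1,0,0,0,0],
])

```text
clock: 20.72
eef_pos: [601.2, -71.0, 23.2]
eef_rot: [3.141, 0.0, 1.672]
wrist_force: [1.2, -1.0, -2.3]
finger_gap: 59.9
finger_force: 34.8
```

Call:
arm_command([
  [-1,0,-0.001,0.001,0],
  [-1,0,0,0.001,0],
  [-1,0,0,0.0,0],
])

```text
clock: 21.1
eef_pos: [600.1, -71.1, 21.0]
eef_rot: [-3.141, -0.0, 1.672]
wrist_force: [-0.9, 0.6, -1.6]
finger_gap: 60.4
finger_force: 34.8
```

Call:
arm_command([
  [-1,0,0,0.0005,0],
  [-1,0,0,0,0],
  [0.5,0,0,0,0],
  [0.8,0,0,0,0],
  [0.8,0,0,0,0],
  [0.8,0,0,-0.02,0],
  [0.8,0,0,-0.04,0],
  [0.8,0,0,-0.06,0],
  [0.8,0,0,-0.05,0],
  [0.8,0,-0.05,0,0],
  [0.8,0,-0.05,0,0],
  [0.8,0.05,0,0,0],
  [0.8,0.05,0,0,0],
  [0.8,0.05,0,0,0],
  [0.8,0,0,0,0],
])

```text
clock: 22.98
eef_pos: [485.2, 70.5, 192.2]
eef_rot: [3.14, -0.0, 1.675]
wrist_force: [-0.2, 0.5, -0.0]
finger_gap: 85.0
finger_force: 0.0
```

```bash
python3 - <<'E'
from h import *
s=st();c,P=topview();cv2.imwrite('pics/t2.png',c['img'])
a=.101
for r,z,_ in boxes(c,P,False):
    if abs(z-49)<4: x,y=r[0];print('rack?',x*np.cos(a)+y*np.sin(a)-590.5,-x*np.sin(a)+y*np.cos(a)+165.5,r[2])
E
```

```text
{'clock': 22.975, 'joints': [0.069, 0.178, 1.704, 0.0, 1.258, -0.035], 'eef_pos': [485.215, 70.498, 192.154], 'eef_rot': [3.14, -0.0, 1.675], 'wrist_force': [-0.164, 0.52, -0.011], 'finger_gap': 84.991, 'finger_force': 0.0}
px [292. 179.] z 48.8 rect [599.4 -69. ] [55.5 57.2] 4.1 mean [599.4 -68.8  47.5]
px [303. 241.] z 85.0 rect [ 435.8 -112.3] [54.  56.9] 8.8 mean [ 435.7 -112.1   83.7]
px [263. 256.] z 73.0 rect [386.3 -22. ] [56.1 55.8] 76.9 mean [385.7 -22.1  71.7]
end 569 [561.8 591.2 642.8] [-171.3 -134.3  -99.4]
rack? -1.0825577215379099 36.40860369901378 4.135697364807129
```

View pics/t2.png

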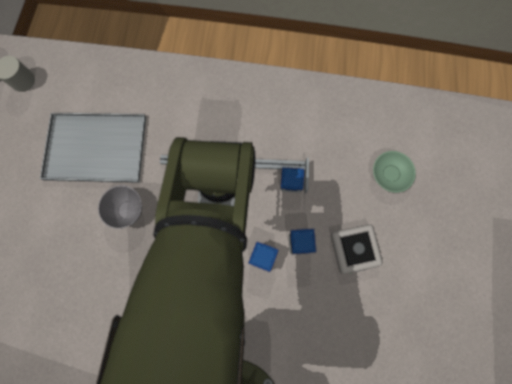

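The picture shows box1 standing in the row at (292,179). Box3 has been knocked from (266,237) to (263,256), and box4 has not moved.

```bash
python3 -c "
from h import *
to(386,-22,30,1.342)"
```

```text
turn 0.332 shift before turn [ -80.2 -108.3  161.9] after [-111.2  -76.2  161.9]
```

Call:
arm_command([
  [1,-0.02,-0.0271,0,0],
  [1,-0.02,-0.0271,0,0],
  [1,-0.02,-0.0271,0,0],
  [1,-0.0202,-0.027,0,0],
  [1,0,0,0,0.166],
  [1,0,0,0,0.166],
  [1,0,0,0.04,0],
  [1,0,0,0.03,0],
  [1,0,0,0,0],
])

```text
clock: 24.15
eef_pos: [385.1, -23.4, 120.0]
eef_rot: [-3.139, 0.0, 1.338]
wrist_force: [-0.2, -0.1, 0.0]
finger_gap: 93.6
finger_force: 0.0
```

```bash
python3 - <<'E'
from h import *
s=st();to(386,-22,30,1.342)
c,P=look('w2');boxes(c,P);print(c['eye'])
E
```

```text
{'clock': 24.15, 'joints': [-0.156, 0.034, 2.048, -0.0, 1.063, 0.077], 'eef_pos': [385.081, -23.369, 120.048], 'eef_rot': [-3.139, 0.0, 1.338], 'wrist_force': [-0.155, -0.127, 0.039], 'finger_gap': 93.613, 'finger_force': 0.0}
turn -0.004 shift before turn [ 1.5  0.6 90. ] after [ 1.5  0.6 90. ]
px [157.  60.] z 48.8 rect [340.   91.5] [42.8 43.4] 63.0 mean [340.2  92.   48.3]
px [501. 194.] z 47.5 rect [571.9 -68.7] [60.5 12.7] 84.6 mean [572.6 -64.4  46.3]
px [257. 203.] z 72.6 rect [385.3 -21. ] [59.7 59.3] 77.0 mean [386.  -19.   71.9]
px [335. 295.] z 84.4 rect [ 425.7 -105.5] [41.1 42.7] 11.6 mean [ 426.3 -100.2   83.6]
[404.63147848  56.24425051 299.02889316]
```

Aligned. Descend 90 and grip.

Call:
arm_command([
  [1,0.002,0,0.04,0],
  [1,0,0,0.03,0],
  [1,0,0,0.02,0],
  [1,0,0,0,0],
  [0.3,0,0,0,0],
  [-1,0,0,0,0],
  [-1,0,0,0,0],
  [-1,0,0,0,0],
  [-1,0,0,0,0],
], newtons=35)

```text
clock: 25.32
eef_pos: [386.4, -20.7, 30.9]
eef_rot: [3.142, -0.0, 1.34]
wrist_force: [-3.6, 1.3, 6.9]
finger_gap: 60.0
finger_force: 35.0
```

```bash
python3 - <<'E'
from h import *
s=st();to(443,-260,190,1.58)
E
```

```text
{'clock': 25.325, 'joints': [-0.148, 0.204, 2.118, 0.0, 0.82, 0.083], 'eef_pos': [386.384, -20.678, 30.949], 'eef_rot': [3.142, -0.0, 1.34], 'wrist_force': [-3.643, 1.341, 6.864], 'finger_gap': 59.978, 'finger_force': 35.001}
turn -0.24 shift before turn [-220.   109.9 -159.1] after [-239.8   54.4 -159.1]
```

Call:
arm_command([
  [-1,0,0,-0.03,0],
  [-1,0,0,-0.04,0],
  [-1,0,0,-0.04,0],
  [-1,0,0,-0.03,0],
  [-1,0,0,0,-0.12],
  [-1,0,0,0,-0.12],
  [-1,-0.0343,0.0078,0,0],
  [-1,-0.0343,0.0078,0,0],
  [-1,-0.0343,0.0078,0,0],
  [-1,-0.0343,0.0078,0,0],
  [-1,-0.0343,0.0078,0,0],
  [-1,-0.0343,0.0078,0,0],
  [-1,-0.0343,0.0078,0,0],
  [-1,0,0,0,0],
  [-1,0,0,0.045,0],
  [-1,0,0,0.03,0],
  [-1,0,0,0.012,0],
  [-1,0,0,0,0],
  [-1,0,0,0,0],
])

```text
clock: 27.7
eef_pos: [443.6, -260.5, 84.9]
eef_rot: [3.14, 0.001, 1.58]
wrist_force: [0.1, -0.3, -1.7]
finger_gap: 59.9
finger_force: 35.0
```

Call:
arm_command([
  [-1,0,0,0.006,0],
  [-1,0,0,0.004,0],
  [-1,0,0,0.004,0],
  [-1,0,0,0.003,0],
  [-1,0,0,0.001,0],
  [-1,0,0,0.0007,0],
  [-1,0,0,0,0],
])

```text
clock: 28.58
eef_pos: [443.4, -260.6, 67.7]
eef_rot: [3.141, 0.001, 1.58]
wrist_force: [-13.1, 7.8, 38.6]
finger_gap: 60.0
finger_force: 35.0
```

Call:
arm_command([
  [-1,0,0,-0.0005,0],
  [-1,0,0,0,0],
  [-1,0,0,0,0],
  [-1,0,0,0,0],
  [-1,0,0,0,0],
  [-1,0,0,0,0],
  [-1,0,0,0,0],
  [-1,0,0,0,0],
  [-1,0,0,0,0],
  [-1,0,0,0,0],
  [-1,0,0,0,0],
  [-1,0,0,0,0],
  [-1,0,0,0,0],
  [-1,0,0,0,0],
  [-1,0,0,0,0],
  [-1,0,0,0,0],
  [-1,0,0,0,0],
])

```text
clock: 30.7
eef_pos: [443.3, -260.6, 67.8]
eef_rot: [3.141, 0.001, 1.58]
wrist_force: [-11.6, 6.7, 31.3]
finger_gap: 60.1
finger_force: 35.0
```

```bash
python3 - <<'E'
from h import *
s=st()
a=.101;X=589.5;Y=-165.5+100
to(X*np.cos(a)-Y*np.sin(a),X*np.sin(a)+Y*np.cos(a),160,1.672)
E
```

```text
{'clock': 30.7, 'joints': [-0.602, 0.382, 1.76, -0.0, 0.998, -0.611], 'eef_pos': [443.35, -260.599, 67.778], 'eef_rot': [3.141, 0.001, 1.58], 'wrist_force': [-11.591, 6.665, 31.3], 'finger_gap': 60.099, 'finger_force': 35.015}
turn -0.092 shift before turn [253.5 152.1 -92.2] after [238.4 174.7 -92.2]
```

Call:
arm_command([
  [-1,0,0,-0.02,0],
  [-1,0,0,-0.035,0],
  [-1,0,0,-0.04,-0.092],
  [-1,0.0341,0.025,0,0],
  [-1,0.0341,0.025,0,0],
  [-1,0.0341,0.025,0,0],
  [-1,0.0341,0.025,0,0],
  [-1,0.034,0.0249,0,0],
  [-1,0.034,0.0249,0,0],
  [-1,0.034,0.0249,0,0],
  [-1,0,0,0,0],
  [-1,0,0,0.04,0],
  [-1,0,0,0.04,0],
  [-1,0,0,0.03,0],
  [-1,0,0,0.01,0],
  [-1,0,0,0,0],
  [-1,0,0,0,0],
])

```text
clock: 32.83
eef_pos: [593.5, -5.7, 41.9]
eef_rot: [3.14, 0.0, 1.672]
wrist_force: [0.2, -0.1, -1.6]
finger_gap: 59.8
finger_force: 35.0
```

```bash
python3 - <<'E'
from h import *
s=st()
a=.101;X=589.5;Y=-165.5+100
to(X*np.cos(a)-Y*np.sin(a),X*np.sin(a)+Y*np.cos(a),31.5,1.672)
E
```

```text
{'clock': 32.825, 'joints': [-0.071, 0.571, 1.541, -0.0, 1.028, -0.172], 'eef_pos': [593.55, -5.713, 41.855], 'eef_rot': [3.14, 0.0, 1.672], 'wrist_force': [0.157, -0.145, -1.571], 'finger_gap': 59.775, 'finger_force': 34.999}
turn -0.0 shift before turn [ 0.  -0.4 10.4] after [ 0.  -0.4 10.4]
```

Lower, release, lift off, and move clear towards box4.

Call:
arm_command([
  [-1,0,0,0.005,0],
  [-1,0,0,0.004,0],
  [-1,0,0,0.0015,0],
  [-1,0,0,0.0004,0],
  [-1,0,0,0,0],
  [0.5,0,0,0,0],
  [0.8,0,0,0,0],
  [0.8,0,0,0,0],
  [0.8,0,0,-0.02,0],
  [0.8,0,0,-0.04,0],
  [0.8,0,0,-0.06,0],
  [0.8,0,0,-0.05,0],
  [0.8,0.02,-0.04,0,0],
  [0.8,0.03,-0.04,0,0],
  [0.8,0.03,-0.04,0,0],
  [0.8,0,0,0,0],
])

```text
clock: 34.83
eef_pos: [463.8, 63.2, 201.3]
eef_rot: [3.14, -0.0, 1.674]
wrist_force: [1.3, -0.6, -0.1]
finger_gap: 84.7
finger_force: 0.0
```

```bash
cat >> h.py <<'E'
def rackc(c,P,a=.101):
    for r,z,_ in boxes(c,P,False):
        x,y=r[0];print('z',round(z),'rack x,y',np.round([x*np.cos(a)+y*np.sin(a)-590.5,-x*np.sin(a)+y*np.cos(a)+165.5],1),'ang',round((r[2]-np.degrees(a)+45)%90-45,1))
E
python3 - <<'E'
from h import *
s=st();c,P=topview();rackc(c,P)
E
```

```text
{'clock': 34.825, 'joints': [0.057, 0.119, 1.75, 0.0, 1.271, -0.046], 'eef_pos': [463.838, 63.153, 201.349], 'eef_rot': [3.14, -0.0, 1.674], 'wrist_force': [1.295, -0.624, -0.134], 'finger_gap': 84.723, 'finger_force': 0.0}
px [280. 177.] z 71.9 rect [594.   -6.9] [59.2 57.3] 7.8 mean [593.   -7.2  71.5]
px [303. 241.] z 85.0 rect [ 435.8 -112.1] [54.2 56.9] 8.3 mean [ 435.8 -112.    83.8]
end 600 [561.8 590.3 649.7] [-171.2 -133.2  -38. ]
knob 20 [632.3 637.  643.4] [125.2 130.2 135.6]
z 72 rack x,y [-0.2 98.8] ang 2.0
z 85 rack x,y [-168.2   10. ] ang 2.5
```

```bash
python3 -c "
from h import *
to(437,-112.3,40,1.724)"
```

```text
turn -0.051 shift before turn [-171.   -45.9  161.3] after [-168.4  -54.5  161.3]
```

Call:
arm_command([
  [1,-0.0342,-0.0092,0,0],
  [1,-0.0342,-0.0092,0,0],
  [1,-0.0342,-0.0092,0,0],
  [1,-0.0342,-0.0092,0,0],
  [1,-0.0342,-0.0091,0,0],
  [1,0,0,0,-0.051],
  [1,0,0,0.04,0],
  [1,0,0,0.02,0],
  [1,0,0,0,0],
])

```text
clock: 36.0
eef_pos: [437.0, -113.4, 139.1]
eef_rot: [-3.14, -0.001, 1.722]
wrist_force: [0.1, -1.2, 0.8]
finger_gap: 93.8
finger_force: 0.0
```

```bash
python3 - <<'E'
from h import *
s=st();to(437,-112.3,40,1.724)
c,P=look('w3');boxes(c,P)
E
```

```text
{'clock': 36.0, 'joints': [-0.335, 0.154, 1.865, -0.0, 1.125, -0.486], 'eef_pos': [437.039, -113.351, 139.072], 'eef_rot': [-3.14, -0.001, 1.722], 'wrist_force': [0.096, -1.169, 0.787], 'finger_gap': 93.776, 'finger_force': 0.0}
turn -0.002 shift before turn [ 1.   0.1 99.1] after [ 1.   0.1 99.1]
px [469. 128.] z 72.1 rect [584.1  -7.8] [44.2 60. ] 7.5 mean [580.4  -9.   71.8]
px [256. 202.] z 84.6 rect [ 436.3 -112.8] [59.2 59.7] 12.0 mean [ 436.  -110.9   83.9]
```

Call:
arm_command([
  [1,0,0,0.04,-0.05],
  [1,0,0,0.04,0],
  [1,0,0,0.019,0],
  [1,0,0,0,0],
  [0.3,0,0,0,0],
  [-1,0,0,0,0],
  [-1,0,0,0,0],
  [-1,0,0,0,0],
  [-1,0,0,0,0],
])

```text
clock: 37.17
eef_pos: [437.0, -112.8, 40.9]
eef_rot: [3.142, 0.0, 1.773]
wrist_force: [-3.6, 0.5, 5.3]
finger_gap: 59.9
finger_force: 35.0
```

```bash
python3 - <<'E'
from h import *
s=st();to(443,-260,190,1.773)
E
```

```text
{'clock': 37.175, 'joints': [-0.334, 0.307, 1.946, -0.0, 0.888, -0.536], 'eef_pos': [437.014, -112.823, 40.919], 'eef_rot': [3.142, 0.0, 1.773], 'wrist_force': [-3.627, 0.494, 5.341], 'finger_gap': 59.908, 'finger_force': 35.0}
turn -0.0 shift before turn [-145.4  -23.7 -149.1] after [-145.4  -23.7 -149.1]
```

Call:
arm_command([
  [-1,0,0,-0.025,0],
  [-1,0,0,-0.035,0],
  [-1,0,0,-0.025,0],
  [-1,-0.0291,-0.0047,0,0],
  [-1,-0.0291,-0.0047,0,0],
  [-1,-0.0291,-0.0047,0,0],
  [-1,-0.0291,-0.0048,0,0],
  [-1,-0.029,-0.0048,0,0],
  [-1,0,0,0,0],
  [-1,0,0,0.02,0],
  [-1,0,0,0.011,0],
  [-1,0,0,0,0],
  [-1,0,0,0,0],
])

```text
clock: 38.8
eef_pos: [443.2, -259.9, 95.1]
eef_rot: [3.141, 0.0, 1.773]
wrist_force: [-0.7, 0.4, -2.4]
finger_gap: 59.7
finger_force: 35.0
```

Call:
arm_command([
  [-1,0,0,0.006,0],
  [-1,0,0,0.004,0],
  [-1,0,0,0.004,0],
  [-1,0,0,0.003,0],
  [-1,0,0,0.0012,0],
  [-1,0,0,0,0],
])

```text
clock: 39.55
eef_pos: [443.1, -260.1, 77.8]
eef_rot: [3.141, 0.001, 1.773]
wrist_force: [-7.2, 4.7, 21.2]
finger_gap: 59.7
finger_force: 35.0
```

Call:
arm_command([
  [-1,0,0,0,0],
  [-1,0,0,0,0],
  [-1,0,0,0,0],
  [-1,0,0,0,0],
  [-1,0,0,0,0],
  [-1,0,0,0,0],
  [-1,0,0,0,0],
  [-1,0,0,0,0],
  [-1,0,0,0,0],
  [-1,0,0,0,0],
  [-1,0,0,0,0],
  [-1,0,0,0,0],
  [-1,0,0,0,0],
  [-1,0,0,0,0],
  [-1,0,0,0,0],
  [-1,0,0,0,0],
  [-1,0,0,0,0],
])

```text
clock: 41.68
eef_pos: [443.1, -260.1, 77.8]
eef_rot: [3.141, 0.001, 1.773]
wrist_force: [-8.8, 4.5, 21.0]
finger_gap: 60.1
finger_force: 35.0
```

```bash
python3 - <<'E'
from h import *
s=st()
a=.101;X=589.5;Y=-165.5+163
to(X*np.cos(a)-Y*np.sin(a),X*np.sin(a)+Y*np.cos(a),190,1.672)
E
```

```text
{'clock': 41.675, 'joints': [-0.602, 0.367, 1.754, -0.0, 1.02, -0.804], 'eef_pos': [443.065, -260.072, 77.815], 'eef_rot': [3.141, 0.001, 1.773], 'wrist_force': [-8.799, 4.487, 20.953], 'finger_gap': 60.118, 'finger_force': 35.003}
turn 0.101 shift before turn [ 281.7  204.4 -112.2] after [ 300.9  175.  -112.2]
```

Call:
arm_command([
  [-1,0,0,-0.03,0],
  [-1,0,0,-0.04,0],
  [-1,0,0,-0.042,0.101],
  [-1,0.0376,0.0219,0,0],
  [-1,0.0376,0.0219,0,0],
  [-1,0.0376,0.0219,0,0],
  [-1,0.0376,0.0219,0,0],
  [-1,0.0376,0.0219,0,0],
  [-1,0.0376,0.0219,0,0],
  [-1,0.0376,0.0218,0,0],
  [-1,0.0376,0.0218,0,0],
  [-1,0,0,0,0],
  [-1,0,0,0.04,0],
  [-1,0,0,0.04,0],
  [-1,0,0,0.04,0],
  [-1,0,0,0.018,0],
  [-1,0,0,0,0],
  [-1,0,0,0,0],
])

```text
clock: 43.92
eef_pos: [587.6, 56.8, 52.0]
eef_rot: [3.139, 0.0, 1.672]
wrist_force: [0.6, 0.7, -1.2]
finger_gap: 60.0
finger_force: 35.0
```

```bash
python3 - <<'E'
from h import *
s=st()
a=.101;X=589.5;Y=-165.5+163
to(X*np.cos(a)-Y*np.sin(a),X*np.sin(a)+Y*np.cos(a),41.4,1.672)
E
```

```text
{'clock': 43.925, 'joints': [0.034, 0.551, 1.546, -0.0, 1.043, -0.066], 'eef_pos': [587.593, 56.828, 51.999], 'eef_rot': [3.139, 0.0, 1.672], 'wrist_force': [0.63, 0.667, -1.165], 'finger_gap': 60.003, 'finger_force': 34.998}
turn -0.0 shift before turn [ 0.2 -0.8 10.6] after [ 0.2 -0.8 10.6]
```

Call:
arm_command([
  [-1,0,0,0.005,0],
  [-1,0,0,0.004,0],
  [-1,0,0,0.0015,0],
  [-1,0,0,0.0005,0],
  [-1,0,0,0,0],
  [0.5,0,0,0,0],
  [0.8,0,0,0,0],
  [0.8,0,0,0,0],
  [0.8,0,0,-0.02,0],
  [0.8,0,0,-0.04,0],
  [0.8,0,0,-0.06,0],
  [0,0.03,0,0,0],
  [0,0.03,0,0,0],
  [0,0.03,0,0,0],
  [0,0,0,0,0],
  [0,0,0,0,0],
])

```text
clock: 45.92
eef_pos: [577.7, 145.9, 159.2]
eef_rot: [-3.141, 0.0, 1.672]
wrist_force: [-0.9, 0.3, 0.3]
finger_gap: 47.0
finger_force: 0.0
```

```bash
python3 - <<'E'
from h import *
s=st();c,P=topview();rackc(c,P)
to(577.5,151.9,91,1.672)
c,P=look('w4')
E
```

```text
{'clock': 45.925, 'joints': [0.186, 0.441, 1.439, -0.0, 1.262, 0.085], 'eef_pos': [577.72, 145.913, 159.224], 'eef_rot': [-3.141, 0.0, 1.672], 'wrist_force': [-0.912, 0.309, 0.273], 'finger_gap': 46.974, 'finger_force': 0.0}
px [244. 173.] z 84.9 rect [587.1  55.8] [56.8 54. ] 8.4 mean [586.5  55.9  83.6]
px [280. 177.] z 71.9 rect [593.8  -7.2] [58. 57.] 7.2 mean [593.2  -7.6  71.5]
px [221. 268.] z 50.6 rect [341.3  76. ] [32.2 15.6] 9.5 mean [342.9  78.3  47.3]
end 622 [561.7 588.8 643.3] [-171.3 -131.2   10.2]
plate 514 [561.9 589.8 618.3] [-32.3  -3.3  26.5]
z 85 rack x,y [ -0.8 161.8] ang 2.6
z 72 rack x,y [-0.4 98.4] ang 1.4
z 51 rack x,y [-243.3  206.7] ang 3.7
turn -0.001 shift before turn [ 6.3  0.4 68.2] after [ 6.3  0.4 68.2]
```

View pics/w4.png

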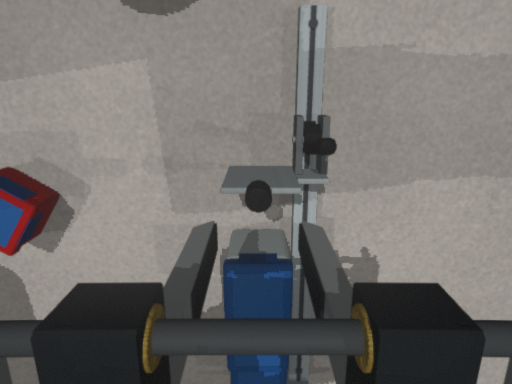

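The view shows the knob at (258,196), the plate behind it, and the lever upright at (322,146). The box row is straight between the fingers. I'll grip the knob and slide the stop up.

Call:
arm_command([
  [0,0.0063,0,0.02,0],
  [0,0,0,0.03,0],
  [0,0,0,0.018,0],
  [0,0,0,0,0],
  [-0.4,0,0,0,0],
  [-1,0,0,0,0],
  [-1,0,0,0,0],
  [-1,0,0,0,0],
], newtons=30)

```text
clock: 47.02
eef_pos: [577.4, 152.8, 92.0]
eef_rot: [3.14, -0.0, 1.672]
wrist_force: [1.3, 0.3, 2.7]
finger_gap: 19.0
finger_force: 30.0
```

Call:
arm_command([
  [-1,-0.008,0,0,0],
  [-1,-0.012,0,0,0],
  [-1,-0.012,0,0,0],
  [-1,-0.012,0,0,0],
  [-1,-0.01,0,0,0],
  [-1,-0.006,0,0,0],
  [-1,-0.004,0,0,0],
  [-1,0,0,0,0],
])

```text
clock: 48.02
eef_pos: [583.9, 88.5, 91.9]
eef_rot: [3.14, -0.0, 1.671]
wrist_force: [1.1, 1.5, 6.9]
finger_gap: 19.2
finger_force: 30.0
```

Call:
arm_command([
  [-1,-0.001,0,0,0],
  [-1,-0.001,0,0,0],
  [-1,-0.001,0,0,0],
  [-1,-0.001,0,0,0],
])

```text
clock: 48.52
eef_pos: [584.2, 85.4, 91.9]
eef_rot: [3.14, -0.001, 1.672]
wrist_force: [1.1, 8.0, 6.2]
finger_gap: 19.5
finger_force: 30.0
```

Call:
arm_command([
  [-1,-0.001,0,0,0],
  [-1,-0.001,0,0,0],
])

```text
clock: 48.78
eef_pos: [584.4, 83.6, 91.9]
eef_rot: [3.14, -0.001, 1.672]
wrist_force: [1.0, 8.4, 5.6]
finger_gap: 19.1
finger_force: 30.0
```

Call:
arm_command([
  [-1,-0.001,0,0,0],
  [-1,-0.001,0,0,0],
])

```text
clock: 49.02
eef_pos: [584.6, 81.7, 91.9]
eef_rot: [3.14, -0.002, 1.672]
wrist_force: [1.4, 9.6, 5.4]
finger_gap: 19.4
finger_force: 30.0
```

Call:
arm_command([
  [-1,-0.001,0,0,0],
  [-1,0,0,0,0],
])

```text
clock: 49.28
eef_pos: [584.7, 80.6, 91.9]
eef_rot: [3.14, -0.001, 1.672]
wrist_force: [0.9, 8.5, 6.2]
finger_gap: 19.0
finger_force: 30.0
```

Call:
arm_command([
  [-1,-0.001,0,0,0],
  [-1,0,0,0,0],
])

```text
clock: 49.52
eef_pos: [584.8, 79.6, 91.9]
eef_rot: [3.14, -0.001, 1.672]
wrist_force: [1.2, 8.7, 5.7]
finger_gap: 19.1
finger_force: 30.0
```

Call:
arm_command([
  [-1,-0.001,0,0,0],
  [-1,-0.0005,0,0,0],
  [-1,0,0,0,0],
])

```text
clock: 49.9
eef_pos: [585.0, 78.1, 92.0]
eef_rot: [3.14, -0.001, 1.672]
wrist_force: [1.3, 8.7, 5.2]
finger_gap: 19.4
finger_force: 30.0
```

Call:
arm_command([
  [-1,-0.001,0,0,0],
  [-1,-0.0005,0,0,0],
  [-1,0,0,0,0],
])

```text
clock: 50.28
eef_pos: [585.0, 77.6, 91.9]
eef_rot: [3.14, -0.003, 1.672]
wrist_force: [0.2, 15.0, 5.7]
finger_gap: 19.5
finger_force: 30.0
```

Call:
arm_command([
  [-1,-0.001,0,0,0],
  [-1,0,0,0,0],
])

```text
clock: 50.52
eef_pos: [585.0, 77.6, 91.9]
eef_rot: [3.14, -0.004, 1.672]
wrist_force: [0.7, 21.6, 5.3]
finger_gap: 19.3
finger_force: 30.0
```

Call:
arm_command([
  [-0.4,0,0,0,0],
  [0,0,0,0,0],
  [0,0,0,0,0],
  [0,0,0,-0.024,0],
  [0,0,0,-0.024,0],
  [0,0.0124,0.0241,0,0],
  [0,0.0124,0.0241,0,0],
  [0,0,0,0,0],
  [0,0,0,0.02,0],
  [0,0,0,0.02,0],
  [0,0,0,0.02,0],
  [0,0,0,0,0],
  [-0.4,0,0,0,0],
  [-1,0,0,0,0],
  [-1,0,0,0,0],
  [-1,0,0,0,0],
], newtons=8)

```text
clock: 52.52
eef_pos: [630.5, 104.7, 79.6]
eef_rot: [3.141, -0.0, 1.672]
wrist_force: [0.4, -0.2, 1.0]
finger_gap: 12.8
finger_force: 8.0
```

Call:
arm_command([
  [-1,0.0032,0,-0.0003,0],
  [-1,0.0062,0,-0.0002,0],
  [-1,0.0062,0,0.0005,0],
  [-1,0.0062,0,0.0011,0],
  [-1,0.0061,0,0.0017,0],
  [-1,0.0058,0,0.0023,0],
  [-1,0.0056,0,0.0029,0],
  [-1,0.0052,0,0.0034,0],
  [-1,0.0049,0,0.0039,0],
  [-1,0.0045,0,0.0044,0],
  [-1,0.004,0,0.0048,0],
  [-1,0.0035,0,0.0052,0],
  [-1,0.003,0,0.0055,0],
  [-1,0.0024,0,0.0058,0],
  [-1,0.002,0,0.006,0],
  [-1,0.001,0,0.006,0],
  [-1,0,0,0,0],
])

```text
clock: 54.65
eef_pos: [623.4, 174.7, 26.5]
eef_rot: [3.141, -0.001, 1.672]
wrist_force: [1.4, -1.6, 5.1]
finger_gap: 12.7
finger_force: 8.0
```

Call:
arm_command([
  [-0.4,0,0,0,0],
  [0,0,0,0,0],
  [0,0,0,-0.04,0],
  [-1,0,0,-0.01,0],
  [-1,0,0,0,0],
  [-1,0,0,0,0],
  [-1,0,0,0,0],
  [-1,0,0,0.02,0],
  [-1,0,0,0.004,0],
  [-1,0,0,0.002,0],
  [-1,0,0,0,0],
])

```text
clock: 56.02
eef_pos: [623.4, 174.1, 50.4]
eef_rot: [3.141, -0.0, 1.672]
wrist_force: [1.3, 0.1, -0.1]
finger_gap: 0.3
finger_force: 0.0
```

Call:
arm_command([
  [-1,0,0,0.001,0],
  [-1,0,0,0.001,0],
  [-1,0,0,0,0],
])

```text
clock: 56.4
eef_pos: [623.3, 174.1, 48.4]
eef_rot: [3.142, 0.0, 1.672]
wrist_force: [-0.3, -0.3, 0.2]
finger_gap: 0.9
finger_force: 0.0
```

Call:
arm_command([
  [-1,0,0,0.001,0],
  [-1,0,0,0,0],
])

```text
clock: 56.65
eef_pos: [623.4, 174.2, 47.8]
eef_rot: [3.141, -0.0, 1.672]
wrist_force: [-2.6, 0.9, 3.6]
finger_gap: 0.6
finger_force: 2.1
```

Call:
arm_command([
  [-1,0,0,0.001,0],
  [-1,0,0,0,0],
])

```text
clock: 56.9
eef_pos: [623.6, 174.3, 47.5]
eef_rot: [3.141, -0.0, 1.672]
wrist_force: [-4.3, -0.4, 11.0]
finger_gap: 0.4
finger_force: 5.3
```

The lever is on its hard stop: 11 N with no further travel. I'll retreat and check.

Call:
arm_command([
  [-1,0,0,-0.02,0],
  [-1,0,0,-0.05,0],
  [-1,0,0,-0.06,0],
  [-1,0,0,-0.04,0],
  [-1,0.02,-0.045,0,0],
  [-1,0.02,-0.045,0,0],
  [-1,0.02,-0.045,0,0],
  [-1,0.02,-0.045,0,0],
  [-1,0,0,0,0],
  [-1,0,0,0,0],
])

```text
clock: 58.15
eef_pos: [436.7, 235.6, 217.2]
eef_rot: [3.14, -0.0, 1.672]
wrist_force: [0.5, 0.4, 0.9]
finger_gap: 0.4
finger_force: 0.0
```

```bash
python3 - <<'E'
from h import *
s=st();c,P=topview();rackc(c,P)
cv2.imwrite('pics/t5.png',cv2.resize(c['img'][120:290,140:400],None,fx=3,fy=3))
cs=cam('scene');cv2.imwrite('pics/s5.png',cv2.resize(cs['img'][130:290,140:400],None,fx=3,fy=3))
E
```

```text
{'clock': 58.15, 'joints': [0.421, 0.169, 1.654, -0.0, 1.317, 0.32], 'eef_pos': [436.697, 235.591, 217.175], 'eef_rot': [3.14, -0.0, 1.672], 'wrist_force': [0.523, 0.373, 0.933], 'finger_gap': 0.354, 'finger_force': 0.0}
px [271. 175.] z 83.4 rect [588.4  43.7] [57.  59.8] 5.8 mean [587.4  43.6  83.5]
px [216. 268.] z 49.3 rect [340.4  91.2] [38.1 38.3] 63.1 mean [340.4  91.3  48. ]
end 862 [562.3 602.6 651.2] [-171.2 -122.6  122.8]
plate 548 [561.6 588.6 618.9] [-45.  -14.2  22. ]
knob 48 [580.  588.2 597.9] [12.2 20.8 28.7]
z 83 rack x,y [ -0.7 149.7] ang 0.0
z 49 rack x,y [-242.7  221.9] ang -32.7
```

View pics/t5.png

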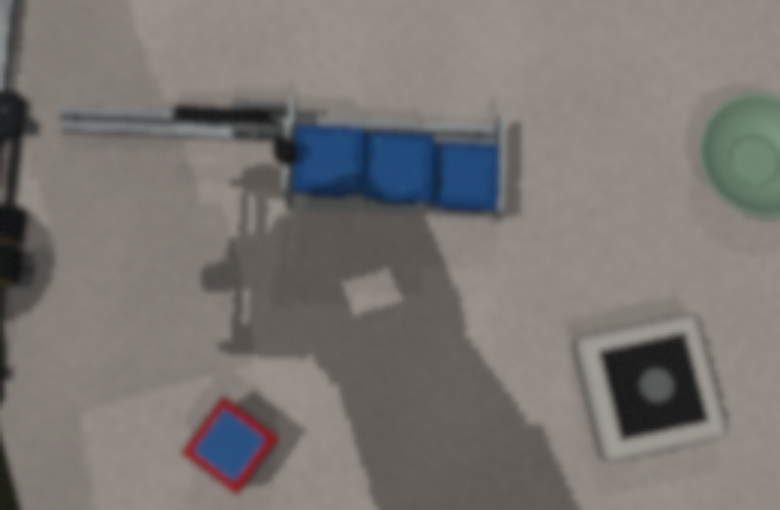

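View pics/s5.png

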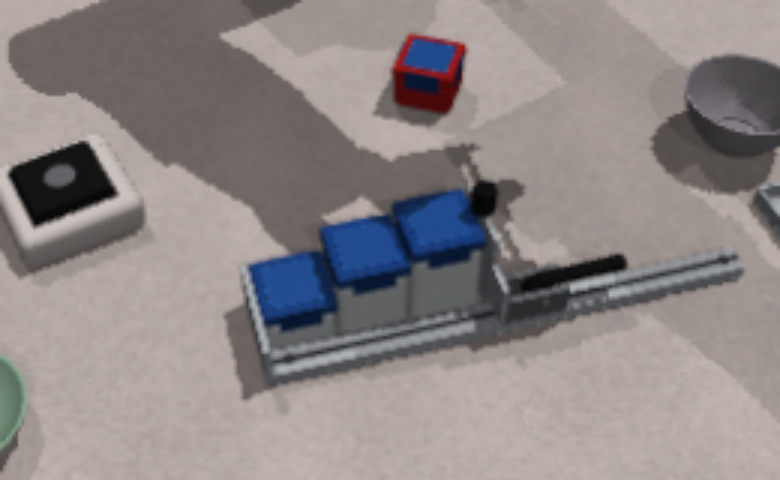

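The top view shows the row tight between the plates, with the lever flat along the rail. The scene view agrees. One closer check of the gap between the stop and box4.

```bash
python3 -c "
from h import *
to(585,60,217,1.672)"
```

```text
turn -0.001 shift before turn [-189.2  129.8   -0.5] after [-189.3  129.6   -0.5]
```

Call:
arm_command([
  [-1,-0.038,0.026,0,0],
  [-1,-0.038,0.026,0,0],
  [-1,-0.038,0.026,0,0],
  [-1,-0.038,0.026,0,0],
  [-1,-0.038,0.026,0,0],
  [-1,0,0,0,0],
  [-1,0,0,0,0],
])

```text
clock: 59.12
eef_pos: [584.6, 59.5, 215.9]
eef_rot: [-3.141, -0.0, 1.671]
wrist_force: [-0.3, -0.6, -0.4]
finger_gap: 0.5
finger_force: 0.0
```

```bash
python3 - <<'E'
from h import *
st();c,P=look('w6');cv2.imwrite('pics/w6c.png',cv2.resize(c['img'][130:330,160:360],None,fx=3,fy=3))
a=.101;Y=-P[...,0]*np.sin(a)+P[...,1]*np.cos(a)+165.5;X=P[...,0]*np.cos(a)+P[...,1]*np.sin(a)-590.5;Z=P[...,2]
for lo,hi,n in((80,90,'z80-90'),(104,115,'knob'),(68,76,'b3'),(44,53,'b1')):
    for x0,x1 in((-28,-14),(14,28)):
        m=(Z>lo)&(Z<hi)&(X>x0)&(X<x1)&(Y>-20)&(Y<230);y=np.sort(Y[m])
        if len(y)>5:
            g=np.diff(y);k=np.argsort(-g)[:2];print(n,x0,y[[0,-1]].round(1),[(y[i].round(1),y[i+1].round(1)) for i in k])
m=(Z>104)&(Z<115)&(Y>150)&(Y<230);print('knob',np.percentile(Y[m],[1,50,99]) if m.any() else 0)
E
```

```text
{'clock': 59.125, 'joints': [0.039, 0.377, 1.394, 0.0, 1.372, -0.061], 'eef_pos': [584.627, 59.496, 215.853], 'eef_rot': [-3.141, -0.0, 1.671], 'wrist_force': [-0.269, -0.561, -0.352], 'finger_gap': 0.475, 'finger_force': 0.0}
z80-90 -28 [120.  189.2] [(np.float64(180.3), np.float64(184.5)), (np.float64(120.5), np.float64(121.3))]
z80-90 14 [120.2 189.2] [(np.float64(180.3), np.float64(184.6)), (np.float64(120.3), np.float64(120.9))]
b3 -28 [100.5 189.2] [(np.float64(116.7), np.float64(179.9)), (np.float64(180.3), np.float64(188.7))]
b3 14 [ 77.3 189.2] [(np.float64(116.3), np.float64(179.7)), (np.float64(180.3), np.float64(188.6))]
b1 -28 [188.8 189.3] [(np.float64(189.2), np.float64(189.3)), (np.float64(189.1), np.float64(189.1))]
b1 14 [188.7 189.2] [(np.float64(188.7), np.float64(188.8)), (np.float64(188.9), np.float64(189.0))]
knob [178.02384766 187.29684086 196.13601375]
```

View pics/w6c.png

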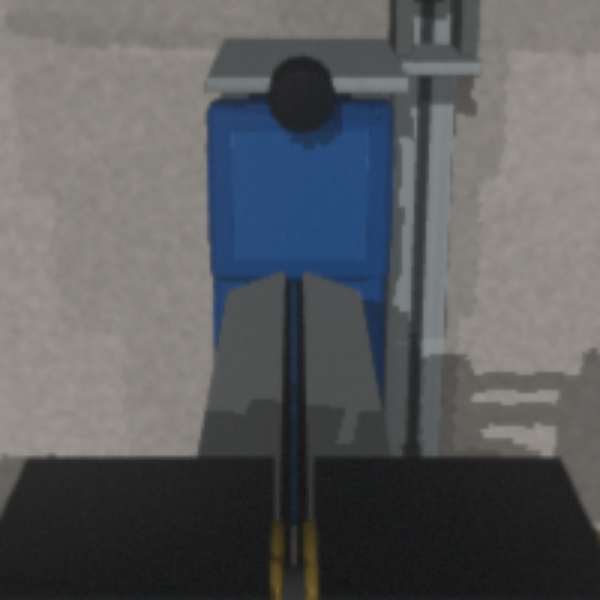

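The crop shows a strip between the stop plate (row ~85) and box4's lid (row ~100). That is about 4 mm, so the stop crept back while I flipped the lever. That is too close to the 5 mm limit, so I'll regrip the knob and push the stop home past the clamp's holding force.

Call:
arm_command([
  [0,0.0213,0.002,0,0],
  [0,0,0,0.04,0],
  [0,0,0,0.04,0],
  [0,0,0,0.03,0],
  [0,0,0,0.014,0],
  [0,0,0,0,0],
  [-0.4,0,0,0,0],
  [-1,0,0,0,0],
  [-1,0,0,0,0],
  [-1,0,0,0,0],
], newtons=55)

```text
clock: 60.42
eef_pos: [584.6, 81.0, 92.9]
eef_rot: [3.141, -0.0, 1.672]
wrist_force: [-1.2, -0.7, 5.7]
finger_gap: 18.8
finger_force: 55.0
```

Call:
arm_command([
  [-1,-0.001,0,0,0],
  [-1,-0.001,0,0,0],
  [-1,0,0,0,0],
])

```text
clock: 60.8
eef_pos: [584.7, 80.8, 92.9]
eef_rot: [3.141, -0.003, 1.672]
wrist_force: [-2.3, 11.4, 5.8]
finger_gap: 19.0
finger_force: 55.0
```

Call:
arm_command([
  [-1,-0.001,0,0,0],
  [-1,0,0,0,0],
])

```text
clock: 61.05
eef_pos: [584.7, 80.6, 92.9]
eef_rot: [3.141, -0.004, 1.672]
wrist_force: [-4.0, 17.5, 5.6]
finger_gap: 18.8
finger_force: 55.0
```

Call:
arm_command([
  [-1,-0.001,0,0,0],
  [-1,0,0,0,0],
])

```text
clock: 61.3
eef_pos: [584.7, 80.5, 92.9]
eef_rot: [3.141, -0.005, 1.673]
wrist_force: [-4.3, 24.1, 5.6]
finger_gap: 18.7
finger_force: 55.0
```

Call:
arm_command([
  [-1,-0.001,0,0,0],
  [-1,0,0,0,0],
])

```text
clock: 61.55
eef_pos: [584.8, 79.9, 92.9]
eef_rot: [3.141, -0.006, 1.673]
wrist_force: [-3.9, 25.4, 4.8]
finger_gap: 18.9
finger_force: 55.0
```

Call:
arm_command([
  [-1,-0.001,0,0,0],
  [-1,0,0,0,0],
])

```text
clock: 61.8
eef_pos: [584.9, 78.8, 92.9]
eef_rot: [3.141, -0.006, 1.673]
wrist_force: [-3.5, 24.9, 6.0]
finger_gap: 18.6
finger_force: 55.0
```

Call:
arm_command([
  [-1,-0.001,0,0,0],
  [-1,0,0,0,0],
])

```text
clock: 62.05
eef_pos: [585.0, 77.8, 92.9]
eef_rot: [3.141, -0.006, 1.673]
wrist_force: [-3.8, 25.5, 6.6]
finger_gap: 18.8
finger_force: 55.0
```

Call:
arm_command([
  [-1,-0.0007,0,0,0],
  [-1,0,0,0,0],
])

```text
clock: 62.3
eef_pos: [585.0, 77.3, 92.9]
eef_rot: [3.141, -0.006, 1.673]
wrist_force: [-4.2, 27.0, 5.4]
finger_gap: 18.4
finger_force: 55.0
```

Call:
arm_command([
  [-1,-0.0007,0,0,0],
  [-1,0,0,0,0],
])

```text
clock: 62.55
eef_pos: [585.1, 76.8, 92.9]
eef_rot: [3.141, -0.006, 1.673]
wrist_force: [-3.5, 27.3, 5.5]
finger_gap: 18.9
finger_force: 55.0
```

Call:
arm_command([
  [-1,0.002,0,0,0],
  [-1,0.002,0,0,0],
  [-1,0,0,0,0],
  [-0.4,0,0,0,0],
  [0,0,0,0,0],
  [0,0,0,0,0],
  [0,0,0,-0.04,0],
  [0,0,0,-0.05,0],
  [-1,-0.02,0,-0.034,0],
  [-1,0,0,0,0],
  [-1,0,0,0,0],
  [-1,0,0,0,0],
])

```text
clock: 64.05
eef_pos: [586.5, 57.1, 214.9]
eef_rot: [-3.139, -0.0, 1.672]
wrist_force: [-0.8, -0.0, -0.3]
finger_gap: 10.4
finger_force: 0.0
```

```bash
python3 - <<'E'
from h import *
st();c,P=look('w7');cv2.imwrite('pics/w7c.png',cv2.resize(c['img'][100:330,140:380],None,fx=2.5,fy=2.5))
a=.101;Y=-P[...,0]*np.sin(a)+P[...,1]*np.cos(a)+165.5;X=P[...,0]*np.cos(a)+P[...,1]*np.sin(a)-590.5;Z=P[...,2]
for x0,x1 in((-28,-14),(14,28)):
    m=(Z>80)&(Z<90)&(X>x0)&(X<x1)&(Y>100)&(Y<230);y=np.sort(Y[m]);i=np.argmax(np.diff(y));print(y[[0,-1]].round(1),y[i],y[i+1])
m=(Z>38)&(Z<56)&(X>40)&(X<56)&(Y>190);y=Y[m];print('lever',y.min(),y.max(),Z[m].min(),Z[m].max())
E
```

```text
{'clock': 64.05, 'joints': [0.035, 0.383, 1.389, 0.0, 1.373, -0.066], 'eef_pos': [586.48, 57.105, 214.919], 'eef_rot': [-3.139, -0.0, 1.672], 'wrist_force': [-0.783, -0.001, -0.297], 'finger_gap': 10.401, 'finger_force': 0.0}
[120.6 185.7] 180.10122923461083 181.1417229590844
[119.8 185.6] 120.16100960344708 120.99150885916941
lever 201.26450426923682 290.1526920998266 38.08273340248485 50.26855299429917
```

View pics/w7c.png

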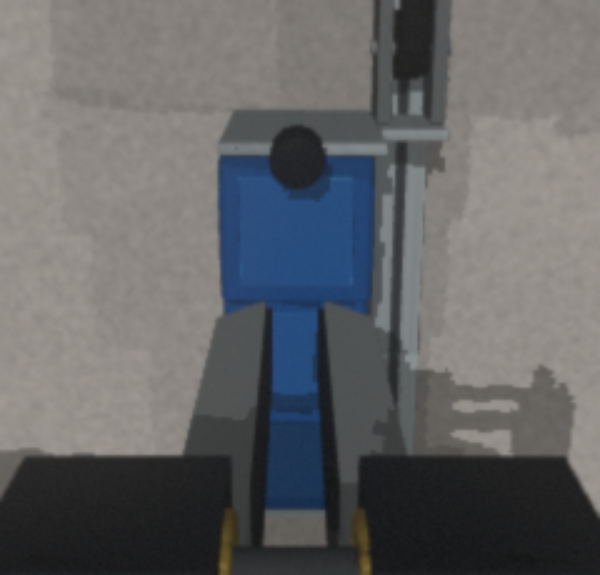

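The stop plate (row ~148) now touches box4's lid, with a gap of 1 mm or less. The lever is down and nothing is being touched, so I'll hand in.

```bash
python3 -c "
from h import *
print(ticket.sign_off())"
```

```text
the job is handed in; nothing more can be done
None
```

Job handed in, with no verdict shown: box1, box3 and box4 (box2 was absent) were each held pad-down for 2 s and now stand snug in the row with the lever down. The stop had crept back 4 mm during the lever flip, so I closed it by pushing it at about 27 N against the clamped lever.

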